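# Run the crosscut carriage to its index and brake it there

## Task

The heavy carriage of this crosscut slide runs almost without friction: lower the closed fingers into its open well, push on the two sprung buffers only, and send the carriage to the left at a brisk pace (at least 0.1 m/s on the way), then brake it so that it comes to rest with its pointer in line with the brass index on the bed. The carriage must not strike either end stop, no buffer may be squeezed right to the end of its travel, and the hand must not touch the carriage's frame, lean on anything from above, or disturb the things on the bench. Finish with the hand lifted clear and the carriage standing still at the index.

Things in the scene. Friction and masses are not known exactly. Their poses are not given: they have to be found in the camera images.
- bed: fixed aluminium slide bed 315 x 920 mm, plate top z = 18 mm, two steel guide rails at its x = -100 and +100 mm, up to z = 37 mm. Origin on the bench midway between the rails; its y axis is the travel (+ = robot's left), x points away from the robot; yaw varies a little. Steel end stops at both ends, struck when carriage reaches -0.235 or +0.235
- carriage (a joint): position of the sliding carriage along the bed's y axis, m: 0 = middle of the bed, -0.235 and +0.235 = striking the end stops; grows to the left. Moving mass nominally 5.0 kg in all (may differ by a third), drag about 0.8 N per m/s, dry friction only about 0.03 N: left alone it coasts for seconds
- frame (a point): carriage frame, this point at its middle at z = 0. Two grey end housings 220 x 65 x 75 mm, top z = 118, inner faces at y = -125 and +125 mm; side beams 20 mm wide at x = -120 and +120, top z = 63; on the far beam a wooden board, near face x = 112, top z = 115; toggle clamps over the housings up to z = 156 mm. The well between is open from above, clear for x = -110 to 110, only bed and rails below
- well (a point): centre of the open well, travelling with the carriage: on the middle of the carriage, midway between the resting buffer faces (80 mm to each), at z = 85 mm, the mid-height of the buffers. A tool centre point at about z = 90 to 100 mm puts the fingertips at good height on the buffers
- buffer_left (a joint): how far the left sprung buffer is pushed in, m: 0 = fully out, 0.045 = end of travel. Spring 100 N/m, almost undamped (0.4 N per m/s), no preload, plunger 0.1 kg. Pushing it to the left drives the carriage to the left
- buffer_left_face (a point): centre of the flat rubber-faced front of the left buffer, 112 mm wide (x) and 58 mm high (z = 55 to 113 mm), facing the well (to the right, -y of the bed); at rest 80 mm to the left of well
- buffer_right (a joint): the same for the right buffer: 0 = fully out, 0.045 = end of travel, 100 N/m. Pushing it to the right drives or brakes the carriage to the right
- buffer_right_face (a point): centre of the front of the right buffer, same size, facing the well (to the left, +y of the bed); at rest 80 mm to the right of well
- pointer (a point): tip of the small dark steel pointer at the far side of the carriage, 154 mm beyond its middle line, at the carriage's middle in y, z = 60 mm
- mark (a point): tip of the brass index finger clamped on the far edge of the bed, z = 60 mm; its y axis is the bed's y axis. The pointer is in line with it when both have the same y in the bed's frame (about 4 mm remain between the tips in x). The index lies 60 to 195 mm before the left end of the carriage's travel
- flask: blue drinking flask 72 mm in diameter, 200 mm tall, standing past the right end of the bed; bystander, origin at its foot
- offcut: piece of light wood 50 x 160 x 25 mm lying past the left end of the bed; bystander, origin under its centre
- square: steel try square, 110 mm stock and 140 mm blade, lying beyond the bed; bystander, origin under the stock

How it is judged (in metres and radians):
On the way, in this order (a step that is already met when the one before it is completed fails the run):
1. the carriage runs to the left at 0.1 m/s or more (velocity of joint carriage above 0.1 m/s), for 0.1 s.
2. the carriage stands at the index (pointer within 10 mm, slower than 12 mm/s) for 0.5 s (y of pointer in the frame of mark between -0.01 and 0.01 m and velocity of joint carriage between -0.012 and 0.012 m/s), for 0.5 s.
At the end, for the whole second after the job is handed in: the pointer is within 10 mm of the index along the bed, the carriage moves slower than 12 mm/s, and the hand is lifted clear of the well (tool centre point above 150 mm) and touches nothing (all of step 2 and contact force between the fingers and anything else below 0.2 N and height (world z) of the grasp point above 0.15 m).
It fails at once if the carriage strikes an end stop (value of joint carriage above 0.232 m or value of joint carriage below -0.232 m).
It fails at once if a buffer is squeezed to the end of its travel (value of joint any of buffer_left, buffer_right above 0.043 m).
It fails at once if the hand touches the carriage's frame (contact force between any of the fingers, the arm and beam_near above 1 N or contact force between any of the fingers, the arm and beam_far above 1 N or contact force between any of the fingers, the arm and housing_right above 1 N or contact force between any of the fingers, the arm and housing_left above 1 N or contact force between any of the fingers, the arm and board above 1 N).
It fails at once if the hand leans on something from above ((contact force between the fingers and anything else above 0.5 N and height (world z) of the grasp point above 0.125 m)).
It fails at once if a thing on the bench is disturbed (distance of any of flask, offcut, square from where it was at the start of the episode above 0.02 m).
It also fails if it takes over 35 s, if anything falls off the work surface, if the arm or the gripper's body presses on something with over 40 N, if the wrist force passes 120 N, or if a joint passes its speed limit or range.

## Robot

A 6-joint arm with a two-finger parallel gripper is mounted at the origin on the work surface. World frame = base frame: x ahead of the robot, y to its left, z up, the work surface at z = 0. Lengths are in m, angles in degrees, forces in N, time in s.
With the tool pointing down it reaches from about 0.35 to 0.875 m from the base axis. Payload 4.2 kg.
Tool frame: the origin (TCP) lies between the finger pads, 19 mm behind the fingertips; this is the grasp point; z points along the fingers, y is the line along which they close (so a half turn about z gives the same grasp; the last joint's range is limited). The gripper opens to 87 mm and grips with 3 to 60 N. Pads are 19 mm wide; open, the fingers measure 117 mm over their backs; the gripper's body (75 mm by 190 mm) begins 51 mm behind the grasp point.
Start: joints at [-61.73, 22.042, 0.453, 0, -68.411, -14.817], TCP at [0.145, -0.608, 0.241] pointing down, gripper open.
Joint ranges: [-179.83, 179.83], [-69.29, 118.12], [-61.27, 80.66], [-181.25, 117.63], [-171.15, -9.14], [-177.46, 177.46]. Speed limits (degrees/s): [159.86, 159.86, 180, 180, 180, 180].

## Interface

Orientations are given as a 3x3 rotation matrix whose columns are the frame's x, y, z axes.
In Python, from station import r gives the robot as it stands.
- The arm moves only by the tool jog_arm, never from a script. Its argument "plan" is text: rows parted by semicolons, each of 7 numbers parted by spaces: the shift along the tool's x, y, z normalised to -1 to 1, where 1 is 0.025 m, then the turn, a rotation vector about the tool's x, y, z normalised to -1 to 1, where 1 is 8 degrees, then the closure, from -1 (fully open) to 1 (shut). A call has exactly 10 rows; each row shifts and turns the commanded pose from where the row before left it, along the tool's axes as they then stand; what a row does not reach is not made up. A row lasts 1/10 s, in which the tool goes at most 50 mm and 8.59 degrees, less where a joint would pass 70% of its speed; a pose out of reach is approached as far as the arm can. A call with a number of a shift or a turn outside -1 to 1 is refused whole. A call with a gripper value outside its range is refused whole. The fingers move at their own pace and stop on an object; the grip force is fixed at half the most. Time passes only in rows, so rows that do not move let the fingers close, or fill a call up. It gives the time, the measured TCP pose, the force, the opening and the grip force at its end, in the units of the state.
- r.sense(): the state, without advancing time (a new reading comes with each control period).
- r.capture(name): name is "scene" or "top"; returns (picture, depth): 400x640x3 uint8, red, green, blue; 400x640 float32, m along the optical axis (not along the pixel's ray), 0 where there is no reading.
- r.get_calibration(name): a dict with "mtx" (3x3 intrinsics, pixels), "distortion" ([k1, k2, p1, p2, k3] as OpenCV has them; the pictures are not rectified), "extrinsics" (4x4, takes a point from camera to world coordinates). Camera axes: x right, y up, looking along -z (the intrinsics and any distortion apply to the point x, -y, -z); pixel columns grow to the right and rows downward; lengths in m; the calibration is good to about 2 mm. A picture is of the moment at which its call begins. get_calibration takes no time and is no camera call.
- r.finish_job(): hands the job in; it is judged then, once.
The state is a dict: "time_s": time; "joints": joint angles; "joint_velocities": joint speeds; "effort": joint torques, N m; "tcp_pos": TCP position; "ee_rot": TCP orientation; "wrist_force": force on the tool from outside, world axes, zero at the start; "moment": the same for the moment, N m; "gripper_width": opening from 0.0 (shut) to 1.0 (fully open); "gripper_force": force on a finger pad.
Only numpy, scipy, OpenCV 4.12 (cv2) and the standard library are available. Lean on these libraries where they do the work, as an engineer would, in place of code of your own. Each camera call takes 0.05 s, during which the arm holds its last target. There are 200 camera calls.

## Working session

There is one attempt and no reset: what is moved stays moved. The work goes in short steps, Python scripts to look and compute and a tool call to move; the robot and the scene stay as the last step left them, time stands still between calls to the robot, and variables do not carry over. Pictures are saved under pics/ and viewed, at most 10 in all, crops included, and the job is handed in when it is done.

Besides the shell and the picture viewer there is one more tool, called after "Emit:" as name(argument=value, ...) on one line, values as JSON. jog_arm: Moves the arm, as the interface text tells. Scaled input: -1 to 1 covers 0.025 m each way for a shift and 8 degrees each way for a turn. Its arguments: {"type":"object","properties":{"plan":{"type":"string"}},"required":["plan"]}

```bash
ls; mkdir -p pics
python3 - <<'E'
from station import r
import cv2,numpy as np
s=r.sense();print(s)
for n in("scene","top"):
    p,d=r.capture(n);cv2.imwrite(f"pics/{n}0.png",p[:,:,::-1]);np.save(f"pics/{n}0.npy",d)
    c=r.get_calibration(n);print(n,{k:np.round(v,4).tolist() for k,v in c.items()})
E
```

```text
pics
{'time_s': 0.0, 'joints': array([-6.17305156e+01,  2.20919547e+01,  3.79292395e-01, -2.92651809e-02,
       -6.84111112e+01, -1.48169623e+01]), 'joint_velocities': array([ 0.01321349, -0.02638729, -0.06609353, -0.00820205, -0.00310908,
       -0.0043884 ]), 'effort': array([-3.24520415e-04, -3.90664780e+01,  1.87406999e+01,  4.21973661e+00,
        1.11207756e-02, -1.96888382e-04]), 'tcp_pos': array([ 0.14529299, -0.60729625,  0.24014294]), 'ee_rot': array([[-9.72606825e-01, -2.32455582e-01, -6.04820492e-04],
       [-2.32456350e-01,  9.72604503e-01,  2.12750085e-03],
       [ 9.37016840e-05,  2.20981621e-03, -9.99997554e-01]]), 'wrist_force': array([-0.64138889,  0.87631933, -0.00410802]), 'moment': array([-0.05180886, -0.01461457, -0.07349378]), 'gripper_force': 0.0, 'gripper_width': 0.9952314414549699}
scene {'mtx': [[437.0197, 0.0, 321.0714], [0.0, 437.0197, 198.6497], [0.0, 0.0, 1.0]], 'distortion': [-0.0012, 0.0, 0.0, 0.0, 0.0], 'extrinsics': [[0.1115, -0.7941, 0.5974, 1.5216], [0.9937, 0.0854, -0.072, -0.0949], [0.0061, 0.6017, 0.7987, 1.2793], [0.0, 0.0, 0.0, 1.0]]}
top {'mtx': [[499.935, 0.0, 322.2594], [0.0, 499.935, 201.2987], [0.0, 0.0, 1.0]], 'distortion': [-0.1469, 0.0, 0.0, 0.0, 0.0], 'extrinsics': [[-0.0255, 0.9802, -0.1962, 0.2332], [-0.9997, -0.0238, 0.011, 0.043], [0.0061, 0.1964, 0.9805, 2.0008], [0.0, 0.0, 0.0, 1.0]]}
```

View pics/top0.png

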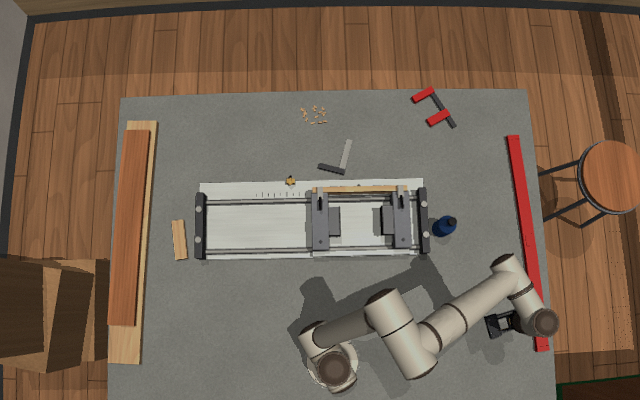

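View pics/scene0.png

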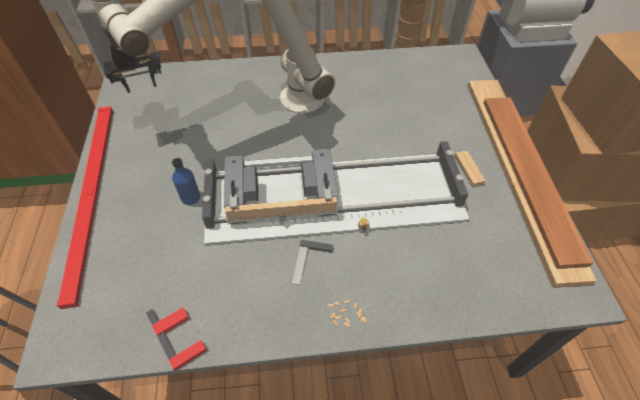

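The top picture shows the bed at cols 195–430, rows 180–260, with the carriage at the right (cols 305–410) and the brass index near (290,181). The scene picture shows the index near (364,223) and the pointer near (283,217). I'll enlarge both.

Run:
```python
import cv2
a=cv2.imread("pics/top0.png")[165:275,180:445];b=cv2.imread("pics/scene0.png")[135:250,190:480]
a=cv2.resize(a,(795,330),interpolation=cv2.INTER_CUBIC);cv2.imwrite("pics/c1.png",a)
b=cv2.imread("pics/scene0.png")[140:245,195:395]
b=cv2.resize(b,(800,420),interpolation=cv2.INTER_CUBIC);cv2.imwrite("pics/c2.png",b)
```

```text
(no output)
```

View pics/c1.png

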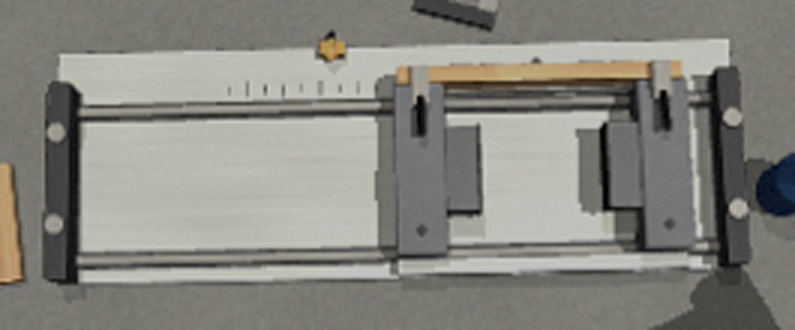

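View pics/c2.png

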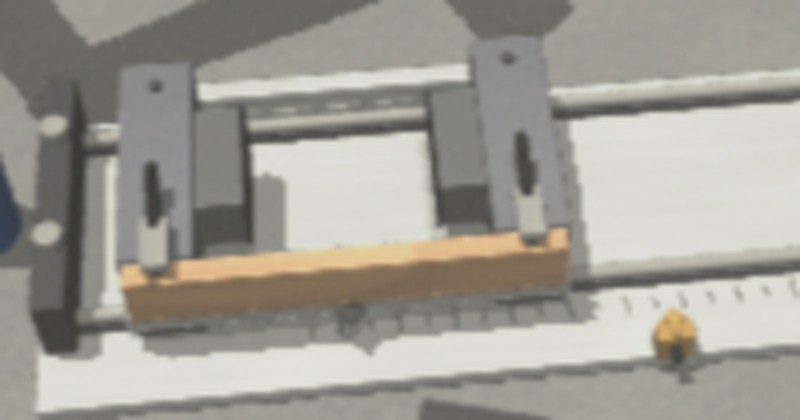

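The top crop shows the plate's far corners at (58,54) and (728,40), housing screws at (421,230) and (669,224), and the index tip near (333,62). The scene crop shows the pointer at (350,318), the index at (676,318) and the screws at (155,87) and (508,58).

```bash
cat > h.py <<'E'
import cv2,numpy as np
from station import r
def cast(n,px,z):
    c=r.get_calibration(n);E=np.array(c["extrinsics"])
    u=cv2.undistortPoints(np.array(px,float).reshape(-1,1,2),np.array(c["mtx"]),np.array(c["distortion"]))[:,0]
    d=np.c_[u[:,0],-u[:,1],-np.ones(len(u))]@E[:3,:3].T;o=E[:3,3]
    return o+d*((np.reshape(z,(-1,1))-o[2])/d[:,2:])
E
python3 - <<'E'
from h import *
T=lambda l:[(x/3-1/3+180,y/3-1/3+165) for x,y in l]
S=lambda l:[(x/4-3/8+195,y/4-3/8+140) for x,y in l]
np.set_printoptions(precision=4,suppress=True)
print("top corners FL FR",cast("top",T([(58,54),(728,40)]),.018))
print("top screws L R",cast("top",T([(421,230),(669,224)]),.118))
print("top mark, pointer",cast("top",T([(333,62),(536,60)]),.06))
print("top rail far L,R near L,R",cast("top",T([(80,112),(705,98),(80,260),(700,246)]),.037))
print("top housing outer: L hous left edge, R hous right edge at row150", cast("top",T([(397,170),(692,160),(446,170),(641,160)]),.118))
print("scene screws R L",cast("scene",S([(155,87),(508,58)]),.118))
print("scene ptr, mark",cast("scene",S([(350,318),(676,315)]),.06))
print("scene plate corner FR",cast("scene",S([(37,413)]),.018))
# brass centroid
for n in("top","scene"):
    im=cv2.imread(f"pics/{n}0.png");h=cv2.cvtColor(im,cv2.COLOR_BGR2HSV)
    m=cv2.inRange(h,(12,110,90),(32,255,255))
    box=(280,170,300,195) if n=="top" else (352,208,376,232)
    q=np.argwhere(m[box[1]:box[3],box[0]:box[2]]>0)+[box[1],box[0]]
    print(n,len(q),q.mean(0),q.min(0),q.max(0),cast(n,[q.mean(0)[::-1]],.055))
# housing inner edges in depth: top row profile
d=np.load("pics/top0.npy");print(d[218:226:4,300:415].round(3).tolist())
E
```

```text
top corners FL FR [[ 0.7203  0.525   0.018 ]
 [ 0.7177 -0.3933  0.018 ]]
top screws L R [[ 0.4557  0.0344  0.118 ]
 [ 0.455  -0.2802  0.118 ]]
top mark, pointer [[ 0.6895  0.1455  0.06  ]
 [ 0.6857 -0.1244  0.06  ]]
top rail far L,R near L,R [[ 0.6346  0.4883  0.037 ]
 [ 0.6334 -0.3524  0.037 ]
 [ 0.4353  0.485   0.037 ]
 [ 0.4341 -0.3338  0.037 ]]
top housing outer: L hous left edge, R hous right edge at row150 [[ 0.533   0.063   0.118 ]
 [ 0.5364 -0.3143  0.118 ]
 [ 0.5315  0.0008  0.118 ]
 [ 0.5381 -0.2486  0.118 ]]
scene screws R L [[ 0.4551 -0.2813  0.118 ]
 [ 0.4536  0.0341  0.118 ]]
scene ptr, mark [[ 0.6815 -0.1253  0.06  ]
 [ 0.708   0.1487  0.06  ]]
scene plate corner FR [[ 0.7206 -0.3925  0.018 ]]
top 44 [180.7045 290.2045] [178 286] [184 294] [[0.7097 0.1474 0.055 ]]
scene 42 [221.7143 363.    ] [218 359] [224 367] [[0.7179 0.1453 0.055 ]]
[[2.005000114440918, 2.009999990463257, 1.9989999532699585, 2.015000104904175, 2.007999897003174, 2.005000114440918, 2.000999927520752, 2.0209999084472656, 2.003999948501587, 2.007999897003174, 2.009999990463257, 2.0179998874664307, 1.9
[... 3493 characters left out ...]
999969482422, 2.00600004196167, 1.940000057220459, 1.9110000133514404, 1.9149999618530273, 1.9140000343322754, 1.9140000343322754, 1.906999945640564, 1.9129999876022339, 1.9119999408721924, 1.9210000038146973, 1.9079999923706055, 1.9119999408721924, 1.909999966621399, 1.9210000038146973, 1.9119999408721924, 1.9079999923706055, 1.9119999408721924, 1.902999997138977, 1.9079999923706055, 1.906999945640564, 1.9040000438690186, 1.899999976158142, 1.8960000276565552, 1.8990000486373901, 1.9019999504089355, 1.9079999923706055, 1.899999976158142, 1.9019999504089355, 1.9010000228881836, 1.9079999923706055, 2.01200008392334, 2.010999917984009, 1.9980000257492065, 2.000999927520752, 2.015000104904175]]
```

Emit:
jog_arm(plan="0 0 0 0 0 0.84 1;0 0 0 0 0 0.84 1;-1 1 0 0 0 0 1;-1 1 0 0 0 0 1;-1 1 0 0 0 0 1;-1 1 0 0 0 0 1;-1 1 0 0 0 0 1;-1 1 0 0 0 0 1;-1 1 0 0 0 0 1;-1 1 0 0 0 0 1")

```text
time_s: 1.1
tcp_pos: [0.346, -0.4064, 0.2409]
ee_rot: [[-1.0, -0.0, -0.0], [-0.0, 1.0, 0.001], [0.0, 0.001, -1.0]]
wrist_force: [1.4, 0.7, -0.7]
gripper_width: 0.166
gripper_force: 0.0
```

Emit:
jog_arm(plan="-0.7 1 0 0 0 0 1;-0.7 1 0 0 0 0 1;-0.7 1 0 0 0 0 1;-0.7 1 0 0 0 0 1;-0.7 1 0 0 0 0 1;-0.7 1 0 0 0 0 1;-0.7 1 0 0 0 0 1;-0.7 1 0 0 0 0 1;-0.6 1 0 0 0 0 1;-0.5 1 0 0 0 0 1")

```text
time_s: 2.1
tcp_pos: [0.5132, -0.1565, 0.2407]
ee_rot: [[-1.0, -0.0, -0.001], [-0.0, 1.0, 0.0], [0.001, 0.0, -1.0]]
wrist_force: [0.3, -0.3, -0.1]
gripper_width: 0.006
gripper_force: 0.0
```

Emit:
jog_arm(plan="0 0.65 0 0 0 0 1;0 0.65 0 0 0 0 1;0 0 0.5 0 0 0 1;0 0 0.9 0 0 0 1;0 0 0.9 0 0 0 1;0 0 0.9 0 0 0 1;0 0 0.9 0 0 0 1;0 0 0.9 0 0 0 1;0 0 0.7 0 0 0 1;0 0 0 0 0 0 1")

```text
time_s: 3.1
tcp_pos: [0.5102, -0.1258, 0.0955]
ee_rot: [[-1.0, 0.001, -0.007], [0.001, 1.0, 0.0], [0.007, 0.0, -1.0]]
wrist_force: [-0.1, -0.4, 0.2]
gripper_width: 0.002
gripper_force: 0.0
```

Run:
```python
from h import *
s=r.sense();print(s["time_s"],s["tcp_pos"],s["wrist_force"])
for n in("scene","top"):
    p,d=r.capture(n);cv2.imwrite(f"pics/{n}1.png",p[:,:,::-1])
a=cv2.imread("pics/top1.png")[165:275,280:445];b=cv2.imread("pics/scene1.png")[140:245,195:395]
cv2.imwrite("pics/c3.png",np.vstack([cv2.resize(a,(420,280),interpolation=2),cv2.resize(b,(420,220),interpolation=2)]))
```

```text
3.1 [ 0.51016534 -0.12580173  0.09545862] [-0.14070344 -0.37518085  0.17572835]
```

View pics/c3.png

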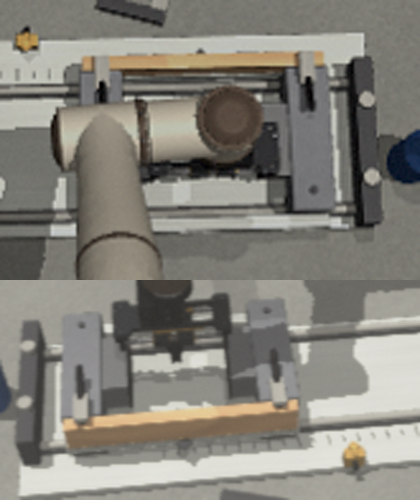

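The crop shows the closed fingers inside the well, between the two buffers, with the gripper body clear of the housings and clamps. I'll check the tracker's baseline first, then start the push.

```bash
cat >> h.py <<'E'
def board(im):  # BGR scene picture -> world y of the board's middle
    h=cv2.cvtColor(im,cv2.COLOR_BGR2HSV);m=cv2.inRange(h,(8,70,60),(28,255,255));m[:180]=0;m[245:]=0;m[:,:205]=0;m[:,480:]=0
    c=max(cv2.findContours(m,cv2.RETR_EXTERNAL,cv2.CHAIN_APPROX_NONE)[0],key=cv2.contourArea)
    q=np.zeros_like(m);cv2.drawContours(q,[c],-1,255,-1);M=cv2.moments(q,True)
    return cast("scene",[(M["m10"]/M["m00"],M["m01"]/M["m00"])],.095)[0,1], cv2.boundingRect(c), M["m00"]
def track(k,tag):
    for i in range(k):
        t=r.sense();p,_=r.capture("scene");im=p[:,:,::-1].copy()
        if i in(0,k-1):cv2.imwrite(f"pics/{tag}_{i}.png",im)
        y,b,a=board(im);print(round(t["time_s"],3),"car",round(y,4),b,a,"tcp",t["tcp_pos"].round(4),"F",t["wrist_force"].round(2))
E
python3 - <<'E'
from h import *
for n in(0,1):print(board(cv2.imread(f"pics/scene{n}.png")))
E
```

```text
(np.float64(-0.12669763183876376), (225, 197, 112, 23), 1457.0)
(np.float64(-0.12581315984465696), (225, 197, 112, 23), 1470.0)
```

Emit:
jog_arm(plan="0 0.8 0 0 0 0 1;0 0.8 0 0 0 0 1;0 0.8 0 0 0 0 1;0 0.28 0 0 0 0 1;0 0.28 0 0 0 0 1;0 0.28 0 0 0 0 1;0 0.28 0 0 0 0 1;0 0.28 0 0 0 0 1;0 0.28 0 0 0 0 1;0 0.28 0 0 0 0 1")

```text
time_s: 4.2
tcp_pos: [0.5128, -0.0158, 0.0987]
ee_rot: [[-1.0, 0.0, 0.0], [0.0, 1.0, 0.0], [-0.0, 0.0, -1.0]]
wrist_force: [0.3, 0.3, -0.4]
gripper_width: 0.006
gripper_force: 0.3
```

```bash
python3 -c "
from h import *
track(4,'A');print(r.sense()['time_s'])"
```

```text
4.2 car -0.0919 (235, 196, 112, 23) 1447.0 tcp [ 0.5128 -0.0158  0.0987] F [ 0.29  0.25 -0.45]
4.25 car -0.085 (238, 196, 111, 23) 1451.0 tcp [ 0.5128 -0.015   0.0986] F [-0.35  0.94  0.41]
4.3 car -0.0791 (239, 196, 112, 23) 1449.0 tcp [ 0.5126 -0.0154  0.0986] F [-0.12  0.2   1.08]
4.35 car -0.0726 (241, 196, 112, 23) 1449.0 tcp [ 0.5125 -0.0157  0.0985] F [ 0.71  0.11 -0.37]
4.4
```

Emit:
jog_arm(plan="0 0.18 0 0 0 0 1;0 0.18 0 0 0 0 1;0 0.18 0 0 0 0 1;0 0.18 0 0 0 0 1;0 0.18 0 0 0 0 1;0 0.18 0 0 0 0 1;0 0.18 0 0 0 0 1;0 0.18 0 0 0 0 1;0 0.18 0 0 0 0 1;0 0.18 0 0 0 0 1")

```text
time_s: 5.4
tcp_pos: [0.5128, 0.0291, 0.0988]
ee_rot: [[-1.0, -0.0, 0.0], [-0.0, 1.0, 0.0], [-0.0, 0.0, -1.0]]
wrist_force: [-0.6, 0.3, 0.3]
gripper_width: 0.004
gripper_force: 0.0
```

```bash
python3 -c "
from h import *
track(3,'B');print(r.sense()['time_s'])"
```

```text
5.4 car 0.0424 (276, 193, 111, 23) 1431.0 tcp [0.5128 0.0291 0.0988] F [-0.56  0.3   0.32]
5.45 car 0.0473 (277, 193, 111, 23) 1430.0 tcp [0.5129 0.0296 0.0988] F [-0.12  0.14 -0.79]
5.5 car 0.0515 (279, 193, 110, 22) 1422.0 tcp [0.5128 0.0293 0.0987] F [0.72 0.28 0.18]
5.55
```

```bash
cat > sim.py <<'E'
import numpy as np
def sim(M,x,v,hand,T,off=.065,dt=.001,k=100.):
    # hand: list of (t,y) knots; right buffer contact when x>hand+off ; left when x<hand-off
    ht,hy=zip(*hand);o=[]
    for i in range(int(T/dt)+1):
        t=i*dt;h=np.interp(t,ht,hy);F=-k*max(0,x-h-off)+k*max(0,h-off-x)
        o.append((t,x,v,h,x-h-off))
        F-=.8*v+.03*np.tanh(v/.001);v+=F/M*dt;x+=v*dt
    return np.array(o)
E
python3 - <<'E'
from sim import *
for M in(3.5,4.2,5,6,6.6):
  for v in(.09,.097):
    o=sim(M,.058,v,[(0,.0293),(.1,.0293),(1,.0293+.9*.045),(1.1,.0293+.9*.045)],1.1)
    print(M,v,"t=1",o[1000,1:].round(4),"t=1.1",o[-1,1:].round(4))
import cv2
b=cv2.imread("pics/B_2.png")[185:235,250:400]
cv2.imwrite("pics/c4.png",cv2.resize(b,(750,250),interpolation=2))
E
```

```text
3.5 0.09 t=1 [ 0.1345  0.0639  0.0698 -0.0003] t=1.1 [0.1405 0.0539 0.0698 0.0057]
3.5 0.097 t=1 [0.1394 0.0529 0.0698 0.0046] t=1.1 [0.1437 0.0313 0.0698 0.0089]
4.2 0.09 t=1 [0.1365 0.0663 0.0698 0.0017] t=1.1 [0.1426 0.0529 0.0698 0.0078]
4.2 0.097 t=1 [0.1409 0.0515 0.0698 0.0061] t=1.1 [0.145  0.0302 0.0698 0.0102]
5 0.09 t=1 [0.1381 0.0667 0.0698 0.0033] t=1.1 [0.1442 0.0523 0.0698 0.0094]
5 0.097 t=1 [0.1422 0.0521 0.0698 0.0074] t=1.1 [0.1464 0.0315 0.0698 0.0116]
6 0.09 t=1 [0.1395 0.0673 0.0698 0.0047] t=1.1 [0.1456 0.053  0.0698 0.0108]
6 0.097 t=1 [0.1435 0.054  0.0698 0.0087] t=1.1 [0.148  0.0344 0.0698 0.0132]
6.6 0.09 t=1 [0.1401 0.0678 0.0698 0.0053] t=1.1 [0.1462 0.0538 0.0698 0.0114]
6.6 0.097 t=1 [0.1442 0.0555 0.0698 0.0094] t=1.1 [0.1488 0.0365 0.0698 0.014 ]
```

View pics/c4.png

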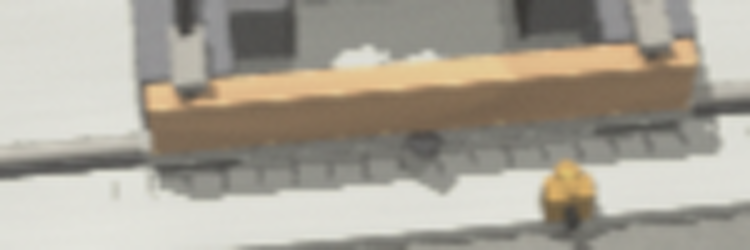

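The crop shows the pointer at about (425,148), which is image (335,214), and the brass tip at about (567,165), image (363,217). I'll brake with the hand moving slowly left.

Emit:
jog_arm(plan="0 0 0 0 0 0 1;0 0 0 0 0 0 1;0 0.17 0 0 0 0 1;0 0.17 0 0 0 0 1;0 0.17 0 0 0 0 1;0 0.17 0 0 0 0 1;0 0.17 0 0 0 0 1;0 0.17 0 0 0 0 1;0 0.17 0 0 0 0 1;0 0.17 0 0 0 0 1")

```text
time_s: 6.55
tcp_pos: [0.5128, 0.0632, 0.0987]
ee_rot: [[-1.0, -0.0, 0.0], [-0.0, 1.0, 0.0], [-0.0, 0.0, -1.0]]
wrist_force: [-0.7, 0.7, -0.3]
gripper_width: 0.004
gripper_force: 0.2
```

```bash
python3 -c "
from h import *
track(3,'C');print(r.sense()['time_s'])
print(cast('scene',[(334.8,213.9),(363.1,217.5)],.06))
from sim import sim
for M in(3.5,4.2,5,6,6.6):
  for v in(.09,.097):
    o=sim(M,.058,v,[(0,.0293),(.2,.0293),(1,.0633)],1.15);print(M,v,o[[1000,1050,1100,-1]][:,[1,2,4]].round(4).tolist())
"
```

```text
6.55 car 0.1316 (303, 191, 109, 22) 1407.0 tcp [0.5128 0.0632 0.0987] F [-0.75  0.72 -0.33]
6.6 car 0.1348 (304, 191, 109, 22) 1410.0 tcp [0.5129 0.0637 0.0988] F [ 0.09  1.23 -0.66]
6.65 car 0.1364 (304, 191, 110, 22) 1413.0 tcp [0.5128 0.0634 0.0987] F [-0.17  0.09 -0.44]
6.7
[[0.67920841 0.05417809 0.06      ]
 [0.70423552 0.14752564 0.06      ]]
3.5 0.09 [[0.1327, 0.0446, 0.0044], [0.1347, 0.036, 0.0064], [0.1362, 0.025, 0.0079], [0.1372, 0.0123, 0.0089]]
3.5 0.097 [[0.1331, 0.0218, 0.0048], [0.134, 0.0136, 0.0057], [0.1345, 0.0045, 0.0062], [0.1345, -0.0044, 0.0062]]
4.2 0.09 [[0.134, 0.0434, 0.0057], [0.1359, 0.0348, 0.0076], [0.1374, 0.0242, 0.0091], [0.1383, 0.0122, 0.01]]
4.2 0.097 [[0.1346, 0.0229, 0.0063], [0.1355, 0.0142, 0.0072], [0.136, 0.0049, 0.0077], [0.136, -0.0044, 0.0077]]
5 0.09 [[0.1352, 0.0441, 0.0069], [0.1372, 0.0356, 0.0089], [0.1387, 0.0254, 0.0104], [0.1397, 0.0141, 0.0114]]
5 0.097 [[0.1362, 0.0256, 0.0079], [0.1372, 0.0167, 0.0089], [0.1378, 0.007, 0.0095], [0.1379, -0.0027, 0.0096]]
6 0.09 [[0.1364, 0.0462, 0.0081], [0.1385, 0.038, 0.0102], [0.1402, 0.0283, 0.0119], [0.1413, 0.0175, 0.013]]
6 0.097 [[0.1379, 0.0298, 0.0096], [0.1392, 0.0208, 0.0109], [0.14, 0.011, 0.0117], [0.1403, 0.0008, 0.012]]
6.6 0.09 [[0.1371, 0.0477, 0.0088], [0.1393, 0.0397, 0.011], [0.141, 0.0303, 0.0127], [0.1423, 0.0198, 0.014]]
6.6 0.097 [[0.1389, 0.0324, 0.0106], [0.1403, 0.0235, 0.012], [0.1412, 0.0137, 0.0129], [0.1416, 0.0035, 0.0133]]
```

Emit:
jog_arm(plan="0 0.6 0 0 0 0 1;0 0.8 0 0 0 0 1;0 0.8 0 0 0 0 1;0 0.6 0 0 0 0 1;0 0 0 0 0 0 1;0 0 0 0 0 0 1;0 0 0 0 0 0 1;0 0 0 0 0 0 1;0 0 0 0 0 0 1;0 0 0 0 0 0 1")

```text
time_s: 7.7
tcp_pos: [0.5128, 0.1324, 0.0988]
ee_rot: [[-1.0, 0.0, -0.0], [0.0, 1.0, 0.0], [0.0, 0.0, -1.0]]
wrist_force: [0.0, -0.5, -0.8]
gripper_width: 0.004
gripper_force: 0.0
```

```bash
python3 -c "
from h import *
track(8,'D');print(r.sense()['time_s'])
b=cv2.imread('pics/D_7.png')[170:235,280:420];cv2.imwrite('pics/c5.png',cv2.resize(b,(840,390),interpolation=2))
"
```

```text
7.7 car 0.1482 (308, 190, 109, 23) 1416.0 tcp [0.5128 0.1324 0.0988] F [ 0.02 -0.48 -0.84]
7.75 car 0.1485 (308, 190, 109, 23) 1412.0 tcp [0.5128 0.1325 0.0988] F [-0.2   0.07  0.15]
7.8 car 0.1485 (308, 190, 109, 23) 1410.0 tcp [0.5128 0.1325 0.0988] F [0.37 0.21 0.19]
7.85 car 0.1489 (308, 190, 110, 23) 1416.0 tcp [0.5128 0.1326 0.0988] F [1.06 0.47 0.03]
7.9 car 0.1488 (308, 190, 110, 23) 1421.0 tcp [0.5128 0.1326 0.0988] F [ 0.62 -0.05 -0.34]
7.95 car 0.1488 (308, 190, 110, 23) 1415.0 tcp [0.5128 0.1327 0.0988] F [-0.74  0.96  0.29]
8.0 car 0.1492 (308, 190, 110, 23) 1414.0 tcp [0.5128 0.1327 0.0988] F [ 0.18 -0.05  0.73]
8.05 car 0.1489 (308, 190, 110, 23) 1413.0 tcp [0.5128 0.1328 0.0987] F [0.69 0.35 0.32]
8.1
```

View pics/c5.png

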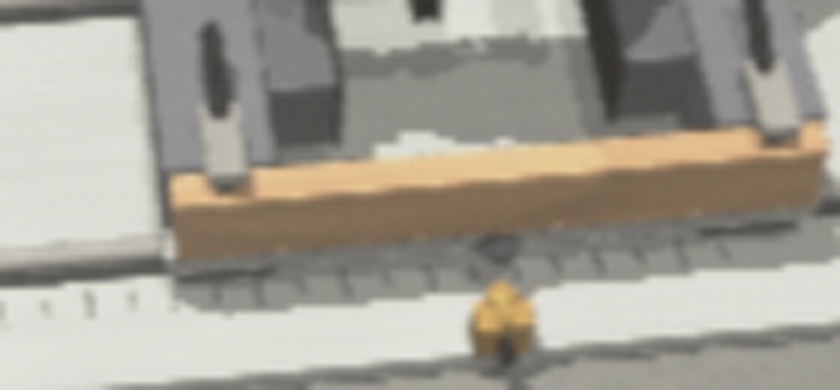

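The pointer tip at about (498,258) lines up with the brass tip at about (502,284). I'll put a number on it and start lifting straight up.

Emit:
jog_arm(plan="0 0 -0.4 0 0 0 1;0 0 -0.8 0 0 0 1;0 0 -0.8 0 0 0 1;0 0 -0.8 0 0 0 1;0 0 -0.8 0 0 0 1;0 0 -0.8 0 0 0 1;0 0 -0.8 0 0 0 1;0 0 -0.4 0 0 0 1;0 0 0 0 0 0 1;0 0 0 0 0 0 1")

```text
time_s: 9.1
tcp_pos: [0.5123, 0.1326, 0.2382]
ee_rot: [[-1.0, 0.0, -0.001], [0.0, 1.0, -0.0], [0.001, -0.0, -1.0]]
wrist_force: [0.5, 0.3, 0.2]
gripper_width: 0.007
gripper_force: 0.0
```

```bash
python3 -c "
from h import *
track(3,'E');print(cast('scene',[(280+498/6-.4,170+258/6-.4),(280+502/6-.4,170+284/6-.4)],.06))
p,_=r.capture('top');cv2.imwrite('pics/topE.png',p[:,:,::-1])
a=p[165:275,180:445,::-1];b=cv2.imread('pics/E_2.png')[170:235,280:420]
cv2.imwrite('pics/c6.png',np.vstack([cv2.resize(a,(660,274),interpolation=2),cv2.resize(b,(660,306),interpolation=2)]))
"
```

```text
9.1 car 0.15 (308, 190, 110, 23) 1413.0 tcp [0.5123 0.1326 0.2382] F [0.51 0.28 0.16]
9.15 car 0.1497 (308, 190, 110, 23) 1412.0 tcp [0.5121 0.1325 0.2377] F [ 0.84  0.24 -0.14]
9.2 car 0.1497 (308, 190, 110, 23) 1415.0 tcp [0.5121 0.1325 0.2376] F [ 0.98  0.09 -0.4 ]
[[0.68402228 0.14925735 0.06      ]
 [0.70199658 0.14848139 0.06      ]]
```

View pics/c6.png

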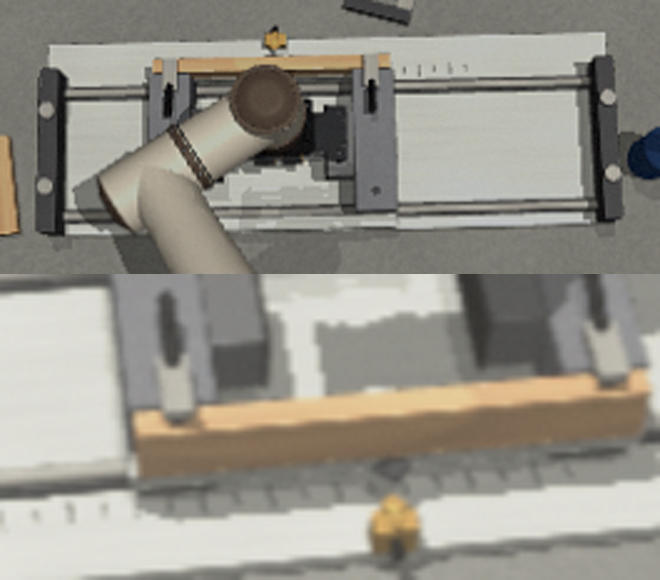

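The pointer and the index line up to within about 3 mm, the carriage is at rest, and the hand is clear.

```bash
python3 -c "
from station import r
print(r.finish_job())"
```

```text
the job is handed in; nothing more can be done
None
```

The job is handed in, verdict not shown: the carriage ran left at about 0.13 m/s, stopped with its pointer about 1–3 mm from the brass index by camera, and the hand is lifted clear at z = 0.238 m.

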